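# Sort workshop leftovers into the coloured trays

## Robot

A 6-joint arm with a two-finger parallel gripper is mounted at the origin on the work surface. World frame = base frame: x ahead of the robot, y to its left, z up, the work surface at z = 0. Lengths are in mm, angles in rad, forces in N, time in s.
With the tool pointing down it reaches from about 350 to 975 mm from the base axis. Payload 7.1 kg.
Tool frame: the origin (TCP) lies midway between the tips of the shut fingers; the grasp point (between the pads) lies 19 mm behind it (ctrl.grip_depth is the distance from the TCP to the grasp point, in mm); z points along the fingers, y is the line along which they close (so a half turn about z gives the same grasp; the last joint's range is limited). The gripper opens to 88 mm and grips with 3 to 60 N. Pads are 20 mm wide; open, the fingers measure 115 mm over their backs; the gripper's body (75 mm by 178 mm) begins 61 mm behind the grasp point.
Start: joints at [1.273, 0.423, 1.63, -0, 1.089, -0.019], TCP at [171.97, 600.859, 222.675] pointing down, gripper open.
Joint ranges: [-3, 3], [-0.9, 2.11], [0.09, 2.58], [-1.31, 4.45], [0.11, 2.69], [-2.54, 2.54]. Speed limits (rad/s): [2.39, 2.39, 3.01, 3.14, 3.14, 3.14].

## Interface

Orientations are given as a rotation vector (axis times angle).
In Python, from workcell import ctrl, cams gives the robot as it stands.
- The arm moves only by the tool move_arm, never from a script. Its argument "steps" is a list of rows, each a list of 3 entries, a list of its own where there are three numbers: the shift along the tool's x, y, z in units of 25 mm (1.0 is 25 mm), then the turn about the tool's z in units of 5 degrees (1.0 is 5 degrees), then the closure, from 0 (fully open) to 1 (shut). A call has 1 to 20 rows; each row shifts and turns the commanded pose from where the row before left it, along the tool's axes as they then stand; what a row does not reach is not made up. A row lasts 1/12 s, in which the tool goes at most 41.7 mm and 7.16 degrees, less where a joint would pass 70% of its speed; a pose out of reach is approached as far as the arm can. A call is refused whole if a number of a shift passes 1 or a number of a turn 1, either way. A call with a gripper value outside its range is refused whole. The fingers move at their own pace and stop on an object; the grip force is fixed at half the most. Time passes only in rows, so rows that do not move let the fingers close. It gives the time, the measured TCP pose, the force, the opening and the grip force at its end, in the units of the state.
- ctrl.get_obs(): the state, without advancing time (a new reading comes with each control period).
- cams.get_image(name): name is "scene" or "top" or "wrist"; returns a dict with "image" (400x640x3 uint8, red, green, blue), "camera_matrix" (3x3 intrinsics, pixels), "xyz" and "rotation" of the camera in the world; the wrist camera has in their place "mount" (4x4, takes a point from camera to tool coordinates, whose origin is the TCP and whose axes are the flange's). Camera axes: x right, y down, z forward; pixel columns grow to the right and rows downward; lengths in mm; the calibration is good to about 2 mm. A picture is of the moment at which its call begins: read the wrist's pose just before it. There is no depth.
- ctrl.close_job(): hands the job in; it is judged then, once.
Trained networks look in the newest picture that a camera, given by its name, has taken for a name from the list of things; names that differ only in an ending like _2 or _b are one class to them, and where a whole thing is asked for, a point or a joint stands for the part that bears it (a point fixed in the world has none). Each returns a list of dicts, best first, with "p" (0 to 1); they miss things now and then, are a little off and sometimes report something else, mostly with a low value. They report only what shows in the picture. A call takes as long as a camera call.
- cams.boxes_of(camera, thing): "rect" ([centre column, centre row, width, height] in pixels, round what is visible of it).
- cams.cut_out(camera, thing): "pixels" (400x640 bool, what is visible of it) and "rect" ([centre column, centre row, width, height] in pixels, round what is visible of it).
The state is a dict: "t": time; "qpos": joint angles; "qvel": joint speeds; "joint_torque": joint torques, N m; "ee_pos": TCP position; "orientation": TCP orientation; "ft_force": force on the tool from outside, world axes, zero at the start; "moment": the same for the moment, N m; "width": finger opening in mm; "grasp_force": force on a finger pad.
Only numpy, scipy, OpenCV 4.12 (cv2) and the standard library are available. Lean on these libraries where they do the work, as an engineer would, in place of code of your own. Each camera call takes 0.05 s, during which the arm holds its last target. There are 200 camera calls.

## Task

Clear up after the project: put the two metal parts (hex nut and aluminium bush) in the blue tray, the two green printed parts (gear and bracket) in the red tray and the dark wooden knob in the yellow tray. Each part must sit right way up, as it stands now, flat on the floor of its tray and not on another part or on a rim. Leave the roll of tape and the glue jar standing where they are.

Things in the scene. Friction and masses are not known exactly. Their poses are not given: they have to be found in the camera images.
- nut: large bare steel hex nut lying flat: 46 mm across flats, 53 mm across corners, 24 mm high, dark bore; about 0.2 kg. Origin: centre of its underside; z up along the bore; its x axis is square to one pair of flats (other pairs at 60 and 120 degrees).
- bush: bare aluminium flanged bush standing on its flange: flange 52 mm diameter and 10 mm thick, above it a round hub of 32 mm diameter up to 32 mm total height; about 0.11 kg. Origin: centre of its underside; z up along its axis.
- gear: green 3D-printed gear lying flat: toothed disc 55 mm over the teeth and 14 mm thick, on it a round hub of 26 mm diameter up to 30 mm total height; about 40 g. Origin: centre of its underside; z up along its axis.
- bracket: green 3D-printed bracket: base plate 52 (x) x 38 (y) x 8 mm, an upright fin along its middle, 36 mm long (x), 12 mm thick (y), up to 37 mm total height; about 45 g. Origin: centre of the base's underside; z up.
- knob: dark wooden drawer knob standing on its foot: foot 36 mm diameter, a neck at 12 mm height, round head of 40 mm diameter between 21 and 33 mm height, 38 mm total height; about 40 g. Origin: centre of its underside; z up along its axis.
- tray_blue: blue tray, fixed to the bench. Outside 140 (its x) x 125 (its y) x 30 mm high, walls and floor 4 mm thick, so the inside is 132 x 117 mm and its floor lies 4 mm above the bench; a white label card on its -x side. Origin: centre of its underside, on the bench. x and y along its sides, z up; it is turned by up to 0.3 rad.
- tray_red: red tray, fixed to the bench. Outside 140 (its x) x 125 (its y) x 30 mm high, walls and floor 4 mm thick, so the inside is 132 x 117 mm and its floor lies 4 mm above the bench; a white label card on its -x side. Origin: centre of its underside, on the bench. x and y along its sides, z up; it is turned by up to 0.3 rad.
- tray_yellow: yellow tray, fixed to the bench. Outside 140 (its x) x 125 (its y) x 30 mm high, walls and floor 4 mm thick, so the inside is 132 x 117 mm and its floor lies 4 mm above the bench; a white label card on its -x side. Origin: centre of its underside, on the bench. x and y along its sides, z up; it is turned by up to 0.3 rad.
- tape: roll of black tape lying flat, loose, not to be moved: 64 mm outer and 38 mm inner diameter, 19 mm high. Origin: centre of its underside; z up.
- jar: small white glue jar with an orange cap, standing loose, not to be moved: 50 mm diameter, 55 mm high. Origin: centre of its underside; z up.

How it is judged (in metres and radians):
At the end, for the whole second after the job is handed in: Nut and bush in the blue tray, gear and bracket in the red tray, knob in the yellow tray: each part's origin within 60 mm (along the tray's x) and 53 mm (along its y) of the tray's centre and less than 9 mm above the tray's underside (so it rests on the floor), upright within 0.15 rad, at rest (x of nut in the frame of tray_blue between -0.06 and 0.06 m and y of nut in the frame of tray_blue between -0.053 and 0.053 m and z of each of nut, bush in the frame of tray_blue below 0.009 m and angle between each of nut, bush, gear, bracket, knob's own z axis and vertical below 0.15 rad and linear speed of each of nut, bush, gear, bracket, knob below 0.02 m/s and angular speed of each of nut, bush, gear, bracket, knob below 0.3 rad/s and x of bush in the frame of tray_blue between -0.06 and 0.06 m and y of bush in the frame of tray_blue between -0.053 and 0.053 m and x of gear in the frame of tray_red between -0.06 and 0.06 m and y of gear in the frame of tray_red between -0.053 and 0.053 m and z of each of gear, bracket in the frame of tray_red below 0.009 m and x of bracket in the frame of tray_red between -0.06 and 0.06 m and y of bracket in the frame of tray_red between -0.053 and 0.053 m and x of knob in the frame of tray_yellow between -0.06 and 0.06 m and y of knob in the frame of tray_yellow between -0.053 and 0.053 m and z of knob in the frame of tray_yellow below 0.009 m); the robot touches nothing.
It fails at once if the roll of tape is moved by more than 15 mm (distance of tape from where it was at the start of the episode above 0.015 m).
It fails at once if the glue jar is moved by more than 15 mm (distance of jar from where it was at the start of the episode above 0.015 m).
It fails at once if the glue jar is tipped by more than 0.4 rad (angle between jar's own z axis and vertical above 0.4 rad).
It also fails if it takes over 112 s, if anything falls off the work surface, if the arm or the gripper's body presses on something with over 40 N, if the wrist force passes 120 N, or if a joint passes its speed limit or range.

## Working session

There is one attempt and no reset: what is moved stays moved. The work goes in short steps, Python scripts to look and compute and a tool call to move; the robot and the scene stay as the last step left them, time stands still between calls to the robot, and variables do not carry over. Pictures are saved under pics/ and viewed, at most 14 in all, crops included, and the job is handed in when it is done.

Besides the shell and the picture viewer there is one more tool, called by a JSON object that holds its "api" and its "payload", one argument or row to a line. move_arm: Moves the arm, as the interface text tells. Its arguments: {"type":"object","properties":{"steps":{"type":"array"}},"required":["steps"]}

```bash
mkdir -p pics; python3 - <<'E'
from workcell import ctrl,cams
import cv2
o=ctrl.get_obs(); print(o)
for n in ["top","scene"]:
    d=cams.get_image(n); cv2.imwrite(f"pics/{n}0.png",d["image"][...,::-1]); print(n,d["camera_matrix"],d["xyz"],d["rotation"])
print(cams.get_image("wrist")["mount"])
E
```

```text
{'t': 0.0, 'qpos': array([ 1.27298377e+00,  4.23818481e-01,  1.63068102e+00,  4.32869653e-06,
        1.08857571e+00, -1.89857776e-02]), 'qvel': array([-0.00099508, -0.00082019,  0.00062117,  0.00054582,  0.00195477,
        0.00068015]), 'joint_torque': array([-3.21849388e-03, -5.44614995e+01, -2.73667341e+01,  6.41892012e-02,
        2.29530578e-02, -1.53986175e-04]), 'ee_pos': array([171.82320764, 600.3509875 , 221.91917469]), 'orientation': array([-4.36532682e-01, -3.11087532e+00,  2.29852216e-03]), 'ft_force': array([-0.05699202,  0.20728476, -0.06217705]), 'moment': array([ 0.03572518, -0.04140306,  0.02242854]), 'grasp_force': 0.0, 'width': 87.69409415099267}
top [[445.20053593   0.         319.28896934]
 [  0.         445.20053593 194.45020595]
 [  0.           0.           1.        ]] [ 354.58087741  -15.23283891 1031.18251897] [-2.13635135  2.11048423 -0.13393077]
scene [[501.29181134   0.         325.41534542]
 [  0.         501.29181134 202.87661392]
 [  0.           0.           1.        ]] [1181.94773743 -155.33970459  914.08015618] [-1.98575015 -1.618238    0.56073869]
[[ 2.43800400e-04 -9.57120080e-01 -2.89691375e-01  7.98504580e+01]
 [ 9.99999876e-01  3.59216604e-04 -3.45240015e-04 -3.98721922e-01]
 [ 4.34498103e-04 -2.89691255e-01  9.57120049e-01 -1.62125051e+02]
 [ 0.00000000e+00  0.00000000e+00  0.00000000e+00  1.00000000e+00]]
```

View pics/top0.png

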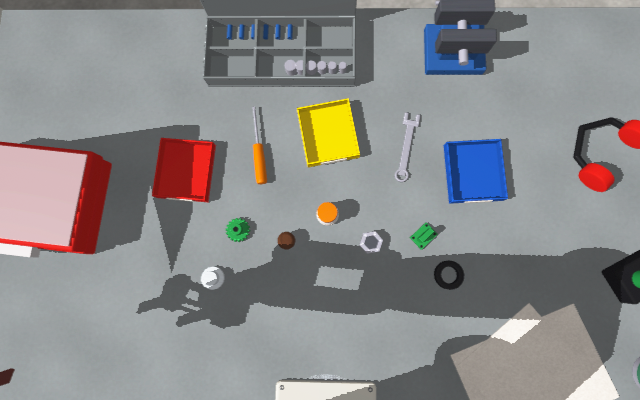

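View pics/scene0.png

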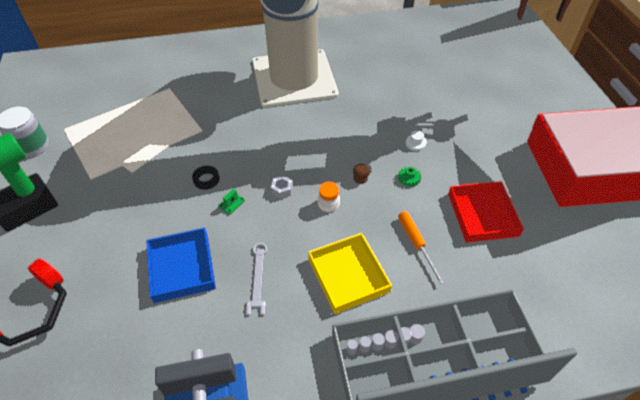

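```bash
cat > h.py <<'E'
from workcell import ctrl,cams
import numpy as np,cv2
from scipy.spatial.transform import Rotation as R
from scipy.optimize import minimize
def ring(r,z0,z1,n=32,ph=0):
    a=np.arange(n)*2*np.pi/n+ph
    return np.array([[r*np.cos(t),r*np.sin(t),z] for t in a for z in(z0,z1)])
def box(a,b,z0,z1): return np.array([[x,y,z] for x in(-a/2,a/2) for y in(-b/2,b/2) for z in(z0,z1)])
M=dict(nut=[ring(26.56,0,24,6,np.pi/6)],bush=[ring(26,0,10),ring(16,0,32)],gear=[ring(26.5,0,14),ring(13,0,30)],
 bracket=[box(52,38,0,8),box(36,12,0,37)],knob=[np.vstack([ring(18,0,1),ring(10,12,12)]),np.vstack([ring(10,12,12),ring(20,21,33),ring(12,38,38)])],
 tape=[ring(32,0,19)],jar=[ring(25,0,55)])
for c in("blue","red","yellow"): M["tray_"+c]=[box(140,125,0,30)]
def cam(n):
    o=ctrl.get_obs(); d=cams.get_image(n)
    if n=="wrist":
        T=np.eye(4);T[:3,:3]=R.from_rotvec(o["orientation"]).as_matrix();T[:3,3]=o["ee_pos"];T=T@d["mount"]
        C,t=T[:3,:3],T[:3,3]
    else: C,t=R.from_rotvec(d["rotation"]).as_matrix(),np.array(d["xyz"])
    return dict(n=n,K=d["camera_matrix"],C=C,t=t,im=d["image"])
def proj(c,P):
    q=(P-c["t"])@c["C"]; return q[:,:2]/q[:,2:]*c["K"][0,0]+c["K"][:2,2]
def ground(c,u,v,z):
    r=c["C"]@np.linalg.inv(c["K"])@[u,v,1]; return c["t"]+r*(z-c["t"][2])/r[2]
def render(c,th,p,z=0,S=4):
    m=np.zeros((400*S,640*S),np.uint8); co,s=np.cos(p[2]),np.sin(p[2]); Q=np.array([[co,-s,0],[s,co,0],[0,0,1]])
    for h in M[th]:
        q=proj(c,h@Q.T+[p[0],p[1],z])
        cv2.fillConvexPoly(m,cv2.convexHull(np.round((q+.5)*S).astype(np.int32)),1)
    return m
def fit(views,th,p0=None,z=0,yaws=(0,)):
    ms=[(c,cv2.resize(k.astype(np.uint8),None,fx=4,fy=4,interpolation=0)) for c,k in views]
    if p0 is None:
        c,k=views[0]; v,u=np.nonzero(k); p0=ground(c,u.mean(),v.mean(),15)[:2]
    f=lambda p:-sum((lambda r:(r&m).sum()/max(1,(r|m).sum()))(render(c,th,p,z)) for c,m in ms)/len(ms)
    b=None
    for y in yaws:
        s=np.array([[0,0,0],[8,0,0],[0,8,0],[0,0,.25]])+[p0[0],p0[1],y]
        r=minimize(f,s[0],method="Nelder-Mead",options=dict(initial_simplex=s,maxiter=70,xatol=.1,fatol=1e-4))
        if b is None or r.fun<b.fun:b=r
    return b.x,-b.fun
YW=dict(nut=(0,.5,-.5),bracket=(0,.8,1.6,-.8))
E
python3 - <<'E'
from h import *
C={n:cam(n) for n in("top","scene")}
for th in M:
    v=[];e=[]
    for n,c in C.items():
        d=cams.cut_out(n,th)
        if d and d[0]["p"]>.3: v.append((c,d[0]["pixels"])); e.append((n,round(d[0]["p"],2),np.round(d[0]["rect"]).tolist()))
    if v:
        for k in ([v] if len(v)<2 else [v,v[:1],v[1:]]):
            p,s=fit(k,th,yaws=YW.get(th,(0,))); print(th,np.round(p,2),round(s,3))
    print(e)
w=cam("wrist"); cv2.imwrite("pics/w0.png",w["im"][...,::-1])
E
```

```text
nut [ 4.0947e+02 -9.7200e+01  1.9000e-01] 0.934
nut [408.77 -97.3   -0.82] 0.939
nut [410.33 -97.59   1.23] 0.946
[('top', 0.78, [371.0, 243.0, 25.0, 19.0]), ('scene', 0.55, [283.0, 186.0, 26.0, 19.0])]
bush [3.2451e+02 2.6066e+02 1.0000e-01] 0.921
bush [3.2404e+02 2.5990e+02 1.2000e-01] 0.954
bush [3.2564e+02 2.6144e+02 9.0000e-02] 0.917
[('top', 0.94, [214.0, 278.0, 22.0, 25.0]), ('scene', 0.64, [415.0, 143.0, 19.0, 21.0])]
gear [4.3425e+02 2.0857e+02 2.3000e-01] 0.91
gear [ 4.3380e+02  2.0731e+02 -4.0000e-02] 0.931
gear [4.3513e+02 2.0926e+02 3.4000e-01] 0.915
[('top', 0.62, [236.0, 230.0, 25.0, 21.0]), ('scene', 0.88, [409.0, 177.0, 25.0, 23.0])]
bracket [ 427.18 -219.87    2.34] 0.908
bracket [ 426.35 -220.89    2.33] 0.918
bracket [ 428.47 -218.99    2.35] 0.933
[('top', 0.65, [424.0, 235.0, 26.0, 25.0]), ('scene', 0.96, [230.0, 202.0, 28.0, 25.0])]
knob [4.1118e+02 9.3360e+01 2.2000e-01] 0.881
knob [4.1013e+02 9.1970e+01 9.0000e-02] 0.862
knob [4.1167e+02 9.3760e+01 4.0000e-02] 0.935
[('top', 0.52, [288.0, 241.0, 19.0, 11.0]), ('scene', 0.65, [361.0, 174.0, 19.0, 22.0])]
tape 
[... 501 characters left out ...]
02] 0.972
tray_blue [ 5.7613e+02 -3.3751e+02  7.0000e-02] 0.978
tray_blue [ 5.7903e+02 -3.3719e+02  6.0000e-02] 0.983
[('top', 0.9, [478.0, 172.0, 64.0, 67.0]), ('scene', 0.95, [183.0, 264.0, 67.0, 73.0])]
tray_red [ 5.7462e+02  3.4017e+02 -7.0000e-02] 0.97
tray_red [ 5.7357e+02  3.3874e+02 -7.0000e-02] 0.976
tray_red [ 5.7489e+02  3.4082e+02 -7.0000e-02] 0.977
[('top', 0.75, [185.0, 169.0, 64.0, 67.0]), ('scene', 0.77, [485.0, 212.0, 74.0, 58.0])]
tray_yellow [6.6684e+02 2.8500e+00 2.1000e-01] 0.963
tray_yellow [6.6497e+02 1.5600e+00 2.0000e-01] 0.965
tray_yellow [6.6806e+02 3.3900e+00 2.0000e-01] 0.981
[('top', 0.86, [327.0, 132.0, 64.0, 61.0]), ('scene', 0.95, [349.0, 272.0, 85.0, 86.0])]
```

```bash
cat > plan.py <<'E'
import sys
from h import *
# plan.py x y z phi(deg, tool y direction, mod 180; '-' keep)
def plan(x,y,z,phi=None,q=False):
    o=ctrl.get_obs();A=R.from_rotvec(o["orientation"]).as_matrix()
    d=A.T@(np.array([x,y,z])-o["ee_pos"])/25
    cur=np.degrees(np.arctan2(A[1,1],A[0,1]))
    t=0 if phi is None else -((phi-cur+90)%180-90)/5   # tool z down: +turn lowers world yaw
    print("t %.2f tcp %s phi %.1f tilt %.3f q6 %.2f | shift %s turn %.2f w %.1f F %.1f"%(o["t"],np.round(o["ee_pos"],1),cur,np.arccos(-A[2,2]),o["qpos"][5],np.round(d,2),t,o["width"],o["grasp_force"]))
if __name__=="__main__":
    a=sys.argv[1:]; plan(*map(float,a[:3]),None if len(a)<4 or a[3]=="-" else float(a[3]))
E
python3 plan.py 324.5 260.5 150 -
```

```text
t 1.30 tcp [172.  600.9 222.7] phi 74.0 tilt 0.000 q6 -0.02 | shift [ -9.61 -11.41   2.91] turn 0.00 w 87.9 F 0.0
```

{"api": "move_arm", "payload": {
  "steps": [
    [[-0.8, -0.95, 0.24], 0, 0],
    [[-0.8, -0.95, 0.24], 0, 0],
    [[-0.8, -0.95, 0.24], 0, 0],
    [[-0.8, -0.95, 0.24], 0, 0],
    [[-0.8, -0.95, 0.24], 0, 0],
    [[-0.8, -0.95, 0.24], 0, 0],
    [[-0.8, -0.95, 0.24], 0, 0],
    [[-0.8, -0.95, 0.24], 0, 0],
    [[-0.8, -0.95, 0.24], 0, 0],
    [[-0.8, -0.95, 0.24], 0, 0],
    [[-0.8, -0.95, 0.24], 0, 0],
    [[-0.8, -0.95, 0.24], 0, 0],
    [[0, 0, 0], 0, 0],
    [[0, 0, 0], 0, 0]
  ]
}}

```text
t: 2.47
ee_pos: [324.7, 259.7, 150.6]
orientation: [-0.442, -3.11, 0.0]
ft_force: [-0.6, -0.0, -0.2]
width: 87.8
grasp_force: 0.0
```

```bash
cat > look.py <<'E'
import sys
from h import *
from plan import plan
# look.py thing x0 y0 yaw0 [tag]
th=sys.argv[1];p0=list(map(float,sys.argv[2:5]))
w=cam("wrist")
d=cams.cut_out("wrist",th)
print([(round(e["p"],2),np.round(e["rect"]).tolist()) for e in d[:2]])
if d:
    p,s=fit([(w,d[0]["pixels"])],th,p0[:2],yaws=(p0[2],)); print(th,np.round(p,2),round(s,3))
    im=w["im"][...,::-1].copy()
    r=render(w,th,p,S=1); k,_=cv2.findContours(r,0,1); cv2.drawContours(im,k,-1,(255,0,255),1)
if len(sys.argv)>5: cv2.imwrite(f"pics/{sys.argv[5]}.png",im)
plan(*p[:2],150)
E
python3 look.py bush 324.5 260.5 0 w1
```

```text
[(0.8, [322.0, 186.0, 60.0, 57.0])]
bush [3.2679e+02 2.6065e+02 1.1000e-01] 0.966
t 2.57 tcp [324.6 261.4 151. ] phi 74.0 tilt 0.001 q6 -0.64 | shift [-0.09 -0.01  0.04] turn 0.00 w 87.7 F 0.0
```

View pics/w1.png

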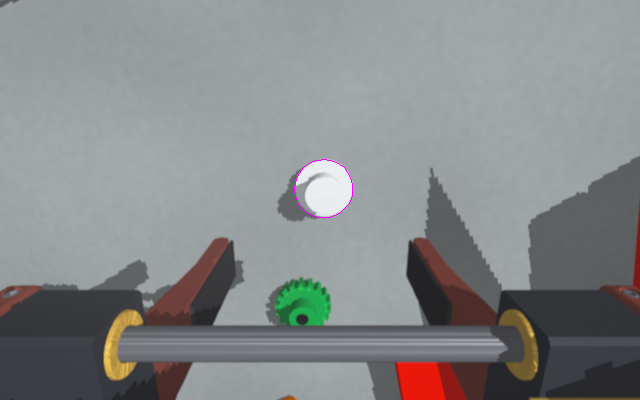

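{"api": "move_arm", "payload": {
  "steps": [
    [[-0.08, 0, 0.9], 0, 0],
    [[0, 0, 0.9], 0, 0],
    [[0, 0, 0.9], 0, 0],
    [[0, 0, 0.9], 0, 0],
    [[0, 0, 0.9], 0, 0],
    [[0, 0, 0.7], 0, 0],
    [[0, 0, 0.28], 0, 0],
    [[0, 0, 0], 0, 0],
    [[0, 0, 0], 0, 1],
    [[0, 0, 0], 0, 1],
    [[0, 0, 0], 0, 1],
    [[0, 0, 0], 0, 1],
    [[0, 0, 0], 0, 1],
    [[0, 0, 0], 0, 1],
    [[0, 0, 0], 0, 1],
    [[0, 0, 0], 0, 1]
  ]
}}

```text
t: 3.9
ee_pos: [326.3, 260.3, 13.8]
orientation: [0.437, 3.111, 0.0]
ft_force: [-0.3, -0.2, 0.3]
width: 37.9
grasp_force: 0.0
```

{"api": "move_arm", "payload": {
  "steps": [
    [[0, 0, 0], 0, 1],
    [[0, 0, 0], 0, 1],
    [[0, 0, 0], 0, 1],
    [[0, 0, 0], 0, 1],
    [[0, 0, -0.3], 0, 1],
    [[0, 0, -0.8], 0, 1],
    [[0, 0, -1], 0, 1],
    [[0, 0, -1], 0, 1],
    [[0, 0, -1], 0, 1],
    [[0, 0, -0.5], 0, 1],
    [[0, 0, 0], 0, 1]
  ]
}}

```text
t: 4.82
ee_pos: [327.4, 261.2, 131.4]
orientation: [0.436, 3.108, 0.006]
ft_force: [0.2, 0.2, 0.1]
width: 31.0
grasp_force: 30.0
```

```bash
python3 plan.py 545.4 -339.5 130 93.4
```

```text
t 4.82 tcp [327.4 261.2 131.4] phi 74.0 tilt 0.005 q6 -0.65 | shift [-1.499e+01 -2.070e+01  2.000e-02] turn -3.87 w 31.0 F 30.0
```

{"api": "move_arm", "payload": {
  "steps": [
    [[-0.35, -0.5, 0], 0, 1],
    [[-0.7, -0.97, 0], 0, 1],
    [[-0.7, -0.97, 0], 0, 1],
    [[-0.7, -0.97, 0], 0, 1],
    [[-0.7, -0.97, 0], 0, 1],
    [[-0.7, -0.97, 0], 0, 1],
    [[-0.7, -0.97, 0], 0, 1],
    [[-0.7, -0.97, 0], 0, 1],
    [[-0.7, -0.97, 0], 0, 1],
    [[-0.7, -0.97, 0], 0, 1],
    [[-0.7, -0.97, 0], 0, 1],
    [[-0.7, -0.97, 0], 0, 1],
    [[-0.7, -0.97, 0], 0, 1],
    [[-0.7, -0.97, 0], 0, 1],
    [[-0.7, -0.97, 0], 0, 1],
    [[-0.7, -0.97, 0], 0, 1],
    [[-0.7, -0.97, 0], 0, 1],
    [[-0.7, -0.97, 0], 0, 1],
    [[-0.7, -0.97, 0], 0, 1],
    [[-0.7, -0.97, 0], 0, 1]
  ]
}}

```text
t: 6.48
ee_pos: [523.4, -289.7, 127.2]
orientation: [-0.437, -3.109, -0.001]
ft_force: [0.7, -0.5, -1.8]
width: 30.7
grasp_force: 30.0
```

{"api": "move_arm", "payload": {
  "steps": [
    [[-0.7, -0.97, 0], 0, 1],
    [[-0.64, -0.8, 0], 0, 1],
    [[0, 0, 0], -0.97, 1],
    [[0, 0, 0], -0.97, 1],
    [[0, 0, 0], -0.97, 1],
    [[0, 0, 0], -0.96, 1],
    [[0, 0, 0], 0, 1],
    [[0, 0, 0], 0, 1]
  ]
}}

```text
t: 7.15
ee_pos: [543.4, -340.0, 127.4]
orientation: [0.088, -3.139, -0.002]
ft_force: [-0.7, 0.3, -0.7]
width: 30.6
grasp_force: 30.0
```

```bash
python3 plan.py 545.4 -339.5 18 93.4; python3 - <<'E'
from h import *
w=cam("wrist");im=w["im"][...,::-1].copy()
for th,p in(("tray_blue",[577.3,-337.6,.06]),):
    k,_=cv2.findContours(render(w,th,p,S=1),0,1); cv2.drawContours(im,k,-1,(255,0,255),1)
cv2.imwrite("pics/w2.png",im)
E
```

```text
t 7.15 tcp [ 543.4 -340.   127.4] phi 93.2 tilt 0.002 q6 -2.20 | shift [-0.09  0.01  4.38] turn -0.03 w 30.6 F 30.0
```

View pics/w2.png

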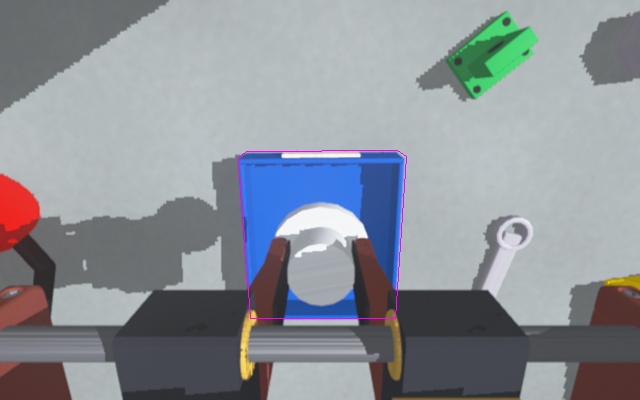

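{"api": "move_arm", "payload": {
  "steps": [
    [[-0.08, 0, 0.5], 0, 1],
    [[0, 0, 0.9], 0, 1],
    [[0, 0, 0.9], 0, 1],
    [[0, 0, 0.8], 0, 1],
    [[0, 0, 0.6], 0, 1],
    [[0, 0, 0.4], 0, 1],
    [[0, 0, 0.2], 0, 1],
    [[0, 0, 0], 0, 1],
    [[0, 0, 0], 0, 1]
  ]
}}

```text
t: 7.95
ee_pos: [546.4, -340.5, 21.5]
orientation: [-0.092, 3.14, -0.001]
ft_force: [-0.3, 0.4, -0.7]
width: 30.7
grasp_force: 30.0
```

{"api": "move_arm", "payload": {
  "steps": [
    [[0, 0, 0.08], 0, 1],
    [[0, 0, 0.06], 0, 1],
    [[0, 0, 0], 0, 1],
    [[0, 0, 0], 0, 1]
  ]
}}

```text
t: 8.28
ee_pos: [546.3, -340.4, 18.2]
orientation: [-0.092, 3.14, -0.001]
ft_force: [0.1, 0.2, -1.2]
width: 30.5
grasp_force: 30.0
```

{"api": "move_arm", "payload": {
  "steps": [
    [[0, 0, 0], 0, 0.3],
    [[0, 0, 0], 0, 0.3],
    [[0, 0, 0], 0, 0.3],
    [[0, 0, 0], 0, 0.3],
    [[0, 0, 0], 0, 0.3],
    [[0, 0, 0], 0, 0.3],
    [[0, 0, 0], 0, 0.3],
    [[0, 0, -0.4], 0, 0.3],
    [[0, 0, -0.9], 0, 0.3],
    [[0, 0, -1], 0, 0],
    [[0, 0, -1], 0, 0],
    [[0, 0, -1], 0, 0],
    [[0, 0, -1], 0, 0],
    [[0, 0, 0], 0, 0]
  ]
}}

```text
t: 9.45
ee_pos: [548.7, -342.0, 156.4]
orientation: [-0.092, 3.133, -0.008]
ft_force: [0.9, 0.1, 0.9]
width: 87.5
grasp_force: 0.0
```

```bash
python3 plan.py 409.5 -97.2 150 70.9;  python3 look.py bush 545.4 -339.5 0 w3
```

```text
t 9.45 tcp [ 548.7 -342.   156.4] phi 93.4 tilt 0.009 q6 -2.21 | shift [ 4.98 10.1   0.17] turn 4.50 w 87.5 F 0.0
[(0.75, [321.0, 182.0, 62.0, 56.0])]
bush [ 5.4732e+02 -3.4116e+02  1.1000e-01] 0.975
t 9.55 tcp [ 546.6 -340.7  151.9] phi 93.4 tilt 0.003 q6 -2.21 | shift [-0.03 -0.02  0.08] turn 0.00 w 87.7 F 0.0
```

View pics/w3.png

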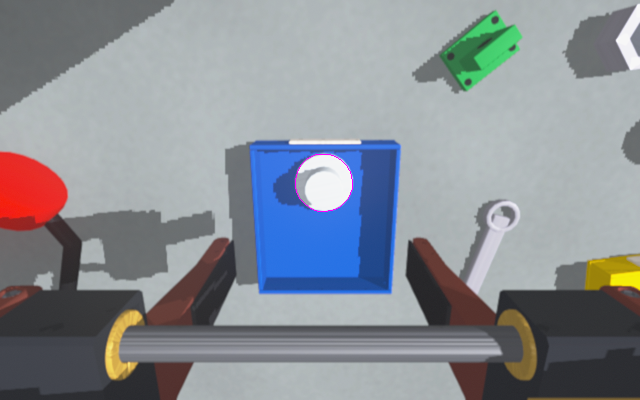

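{"api": "move_arm", "payload": {
  "steps": [
    [[0.25, 0.5, 0], 0, 0],
    [[0.45, 0.92, 0], 0, 0],
    [[0.45, 0.92, 0], 0, 0],
    [[0.45, 0.92, 0], 0, 0],
    [[0.45, 0.92, 0], 0, 0],
    [[0.45, 0.92, 0], 0, 0],
    [[0.45, 0.92, 0], 0, 0],
    [[0.45, 0.92, 0], 0, 0],
    [[0.45, 0.92, 0], 0, 0],
    [[0.45, 0.92, 0], 0, 0],
    [[0.45, 0.92, 0], 0, 0],
    [[0.15, 0.35, 0], 0, 0],
    [[0, 0, 0], 0.9, 0],
    [[0, 0, 0], 0.9, 0],
    [[0, 0, 0], 0.9, 0],
    [[0, 0, 0], 0.9, 0],
    [[0, 0, 0], 0.9, 0],
    [[0, 0, 0], 0, 0],
    [[0, 0, 0], 0, 0],
    [[0, 0, 0], 0, 0]
  ]
}}

```text
t: 11.22
ee_pos: [408.9, -96.8, 149.8]
orientation: [-0.518, -3.098, 0.0]
ft_force: [-0.5, 0.0, -0.6]
width: 88.0
grasp_force: 0.0
```

```bash
python3 look.py nut 409.5 -97.2 0.19 w4;python3 look.py nut 409.5 -97.2 0.4 w4
```

```text
[(0.94, [320.0, 194.0, 56.0, 58.0]), (0.6, [636.0, 112.0, 8.0, 20.0])]
nut [ 4.1236e+02 -9.8520e+01  1.9000e-01] 0.977
t 11.32 tcp [408.9 -96.7 150. ] phi 71.0 tilt 0.000 q6 -1.50 | shift [-0.15 -0.02  0.  ] turn 0.00 w 87.9 F 0.0
[(0.81, [323.0, 194.0, 56.0, 54.0])]
nut [ 4.1214e+02 -9.8520e+01  1.9000e-01] 0.979
t 11.42 tcp [409.  -96.7 150.1] phi 70.9 tilt 0.000 q6 -1.50 | shift [-0.14 -0.03  0.  ] turn 0.00 w 87.3 F 0.0
```

View pics/w4.png

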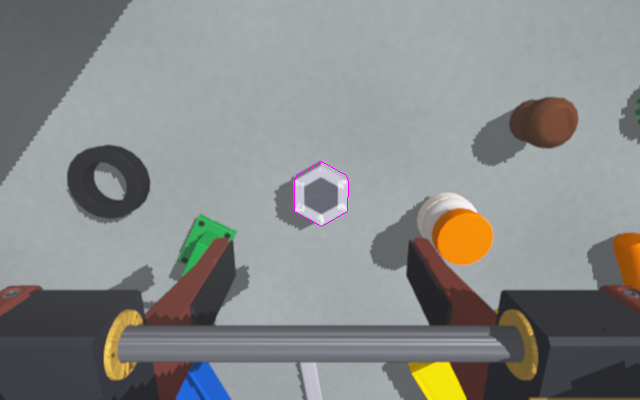

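{"api": "move_arm", "payload": {
  "steps": [
    [[-0.1, 0, 0.6], 0, 0],
    [[0, 0, 0.9], 0, 0],
    [[0, 0, 0.9], 0, 0],
    [[0, 0, 0.9], 0, 0],
    [[0, 0, 0.9], 0, 0],
    [[0, 0, 0.8], 0, 0],
    [[0, 0, 0.5], 0, 0],
    [[0, 0, 0.22], 0, 0],
    [[0, 0, 0], 0, 0],
    [[0, 0, 0], 0, 0],
    [[0, 0, 0], 0, 1],
    [[0, 0, 0], 0, 1],
    [[0, 0, 0], 0, 1],
    [[0, 0, 0], 0, 1],
    [[0, 0, 0], 0, 1],
    [[0, 0, 0], 0, 1],
    [[0, 0, 0], 0, 1],
    [[0, 0, 0], 0, 1],
    [[0, 0, 0], 0, 1],
    [[0, 0, 0], 0, 1]
  ]
}}

```text
t: 13.08
ee_pos: [411.4, -97.5, 7.3]
orientation: [0.522, 3.098, -0.0]
ft_force: [-0.6, -0.2, 5.4]
width: 45.7
grasp_force: 30.0
```

{"api": "move_arm", "payload": {
  "steps": [
    [[0, 0, 0], 0, 1],
    [[0, 0, -0.3], 0, 1],
    [[0, 0, -0.8], 0, 1],
    [[0, 0, -1], 0, 1],
    [[0, 0, -1], 0, 1],
    [[0, 0, -1], 0, 1],
    [[0, 0, -0.6], 0, 1],
    [[0, 0, -0.3], 0, 1],
    [[0, 0, 0], 0, 1],
    [[0, 0, 0], 0, 1],
    [[0, 0, 0], 0, 1]
  ]
}}

```text
t: 14.0
ee_pos: [410.5, -97.3, 131.3]
orientation: [-0.522, -3.096, -0.0]
ft_force: [-0.9, 0.9, -2.2]
width: 45.6
grasp_force: 30.0
```

```bash
python3 plan.py 609.2 -335.7 130 93.4
```

```text
t 14.00 tcp [410.5 -97.3 131.3] phi 70.9 tilt 0.002 q6 -1.50 | shift [-10.63  -6.41   0.03] turn -4.51 w 45.6 F 30.0
```

{"api": "move_arm", "payload": {
  "steps": [
    [[-0.45, -0.27, 0], 0, 1],
    [[-0.9, -0.54, 0], 0, 1],
    [[-0.9, -0.54, 0], 0, 1],
    [[-0.9, -0.54, 0], 0, 1],
    [[-0.9, -0.54, 0], 0, 1],
    [[-0.9, -0.54, 0], 0, 1],
    [[-0.9, -0.54, 0], 0, 1],
    [[-0.9, -0.54, 0], 0, 1],
    [[-0.9, -0.54, 0], 0, 1],
    [[-0.9, -0.54, 0], 0, 1],
    [[-0.9, -0.54, 0], 0, 1],
    [[-0.9, -0.54, 0], 0, 1],
    [[-0.28, -0.2, 0], 0, 1],
    [[0, 0, 0], -0.9, 1],
    [[0, 0, 0], -0.9, 1],
    [[0, 0, 0], -0.9, 1],
    [[0, 0, 0], -0.9, 1],
    [[0, 0, 0], -0.9, 1],
    [[0, 0, 0], 0, 1],
    [[0, 0, 0], 0, 1]
  ]
}}

```text
t: 15.67
ee_pos: [609.3, -335.8, 131.0]
orientation: [0.089, -3.139, -0.002]
ft_force: [1.2, 0.3, -1.5]
width: 45.8
grasp_force: 30.0
```

```bash
python3 plan.py 609.2 -335.7 11 93.4
```

```text
t 15.67 tcp [ 609.3 -335.8  131. ] phi 93.2 tilt 0.002 q6 -2.15 | shift [-0.   0.   4.8] turn -0.03 w 45.8 F 30.0
```

{"api": "move_arm", "payload": {
  "steps": [
    [[0, 0, 0.5], 0, 1],
    [[0, 0, 0.9], 0, 1],
    [[0, 0, 0.9], 0, 1],
    [[0, 0, 0.9], 0, 1],
    [[0, 0, 0.7], 0, 1],
    [[0, 0, 0.5], 0, 1],
    [[0, 0, 0.2], 0, 1],
    [[0, 0, 0.1], 0, 1],
    [[0, 0, 0.05], 0, 1],
    [[0, 0, 0], 0, 1],
    [[0, 0, 0], 0, 1],
    [[0, 0, 0], 0, 1]
  ]
}}

```text
t: 16.67
ee_pos: [610.6, -336.3, 14.6]
orientation: [-0.092, 3.139, -0.001]
ft_force: [-0.9, 0.3, -1.9]
width: 45.8
grasp_force: 30.0
```

{"api": "move_arm", "payload": {
  "steps": [
    [[0, 0, 0.06], 0, 1],
    [[0, 0, 0.06], 0, 1],
    [[0, 0, 0], 0, 1],
    [[0, 0, 0], 0, 1]
  ]
}}

```text
t: 17.0
ee_pos: [610.4, -336.2, 11.4]
orientation: [-0.093, 3.139, -0.001]
ft_force: [-1.9, 0.5, 5.6]
width: 45.5
grasp_force: 30.0
```

{"api": "move_arm", "payload": {
  "steps": [
    [[0, 0, 0], 0, 0.3],
    [[0, 0, 0], 0, 0.3],
    [[0, 0, 0], 0, 0.3],
    [[0, 0, 0], 0, 0.3],
    [[0, 0, 0], 0, 0.3],
    [[0, 0, 0], 0, 0.3],
    [[0, 0, -0.4], 0, 0.3],
    [[0, 0, -0.9], 0, 0.3],
    [[0, 0, -1], 0, 0],
    [[0, 0, -1], 0, 0],
    [[0, 0, -1], 0, 0],
    [[0, 0, -0.8], 0, 0],
    [[0, 0, -0.4], 0, 0],
    [[0, 0, 0], 0, 0],
    [[0, 0, 0], 0, 0],
    [[0, 0, 0], 0, 0]
  ]
}}

```text
t: 18.33
ee_pos: [609.1, -335.5, 146.5]
orientation: [0.092, -3.138, -0.002]
ft_force: [-0.1, 0.8, 0.6]
width: 87.8
grasp_force: 0.0
```

```bash
python3 look.py nut 610 -336 0.5; python3 plan.py 427.2 -220 150 44
```

```text
[(0.78, [320.0, 194.0, 58.0, 59.0])]
nut [ 6.1212e+02 -3.3671e+02  5.9000e-01] 0.971
t 18.43 tcp [ 609.  -335.4  146.1] phi 93.4 tilt 0.003 q6 -2.15 | shift [-0.12 -0.06 -0.16] turn 0.00 w 88.1 F 0.0
t 18.43 tcp [ 609.  -335.4  146.1] phi 93.4 tilt 0.003 q6 -2.15 | shift [ 6.99  5.04 -0.13] turn 9.88 w 88.1 F 0.0
```

Nut sits in the blue tray (tray x ≈ +32). Next, the bracket.

{"api": "move_arm", "payload": {
  "steps": [
    [[0.35, 0.25, 0], 0, 0],
    [[0.85, 0.62, 0], 0, 0],
    [[0.85, 0.62, 0], 0, 0],
    [[0.85, 0.62, 0], 0, 0],
    [[0.85, 0.62, 0], 0, 0],
    [[0.85, 0.62, 0], 0, 0],
    [[0.85, 0.62, 0], 0, 0],
    [[0.85, 0.62, 0], 0, 0],
    [[0.69, 0.45, 0], 0, 0],
    [[0, 0, 0], 0.99, 0],
    [[0, 0, 0], 0.99, 0],
    [[0, 0, 0], 0.99, 0],
    [[0, 0, 0], 0.99, 0],
    [[0, 0, 0], 0.99, 0],
    [[0, 0, 0], 0.99, 0],
    [[0, 0, 0], 0.99, 0],
    [[0, 0, 0], 0.99, 0],
    [[0, 0, 0], 0.99, 0],
    [[0, 0, 0], 0.99, 0],
    [[0, 0, 0], 0, 0]
  ]
}}

```text
t: 20.1
ee_pos: [427.5, -220.2, 147.0]
orientation: [-1.234, -2.887, -0.0]
ft_force: [0.2, -0.4, -0.1]
width: 87.7
grasp_force: 0.0
```

{"api": "move_arm", "payload": {
  "steps": [
    [[0, 0, 0], 0, 0],
    [[0, 0, 0], 0, 0]
  ]
}}

```text
t: 20.27
ee_pos: [427.8, -220.3, 147.5]
orientation: [-1.227, -2.891, -0.0]
ft_force: [-0.3, 0.0, 0.7]
width: 87.7
grasp_force: 0.0
```

```bash
python3 look.py bracket 427.2 -220 2.34 w5;python3 plan.py 427.2 -220 12 44
```

```text
[(0.76, [325.0, 188.0, 41.0, 65.0])]
bracket [ 429.08 -219.66    2.31] 0.971
t 20.37 tcp [ 427.9 -220.4  147.7] phi 44.0 tilt 0.000 q6 -1.27 | shift [-0.01  0.05 -0.09] turn 0.00 w 87.8 F 0.0
t 20.37 tcp [ 427.9 -220.4  147.7] phi 44.0 tilt 0.000 q6 -1.27 | shift [ 0.03 -0.01  5.43] turn -0.01 w 87.8 F 0.0
```

View pics/w5.png

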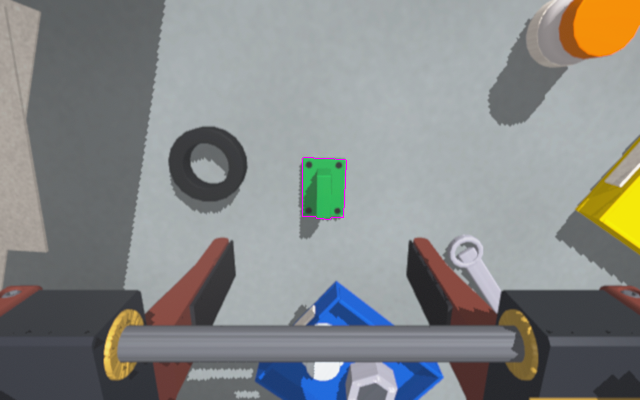

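{"api": "move_arm", "payload": {
  "steps": [
    [[0, 0.04, 0], 0.3, 0.4],
    [[0, 0, 0.5], 0, 0.4],
    [[0, 0, 0.8], 0, 0.4],
    [[0, 0, 0.9], 0, 0.4],
    [[0, 0, 0.9], 0, 0.4],
    [[0, 0, 0.9], 0, 0.4],
    [[0, 0, 0.7], 0, 0.4],
    [[0, 0, 0.5], 0, 0.4],
    [[0, 0, 0.2], 0, 0.4],
    [[0, 0, 0], 0, 0.4],
    [[0, 0, 0], 0, 0.4],
    [[0, 0, 0], 0, 0.4]
  ]
}}

```text
t: 21.37
ee_pos: [429.3, -220.1, 13.7]
orientation: [1.267, 2.873, -0.0]
ft_force: [0.6, 1.0, 0.1]
width: 52.9
grasp_force: 0.0
```

{"api": "move_arm", "payload": {
  "steps": [
    [[0, 0, 0.04], 0, 1],
    [[0, 0, 0], 0, 1],
    [[0, 0, 0], 0, 1],
    [[0, 0, 0], 0, 1],
    [[0, 0, 0], 0, 1],
    [[0, 0, 0], 0, 1],
    [[0, 0, 0], 0, 1],
    [[0, 0, 0], 0, 1],
    [[0, 0, -0.3], 0, 1],
    [[0, 0, -0.8], 0, 1],
    [[0, 0, -1], 0, 1],
    [[0, 0, -1], 0, 1],
    [[0, 0, -1], 0, 1],
    [[0, 0, -0.7], 0, 1],
    [[0, 0, 0], 0, 1],
    [[0, 0, 0], 0, 1],
    [[0, 0, 0], 0, 1]
  ]
}}

```text
t: 22.78
ee_pos: [428.2, -219.5, 131.5]
orientation: [-1.268, -2.873, -0.0]
ft_force: [-0.4, 0.8, -0.6]
width: 11.8
grasp_force: 30.0
```

```bash
python3 plan.py 606.5 337.9 130 86
```

```text
t 22.78 tcp [ 428.2 -219.5  131.5] phi 42.4 tilt 0.001 q6 -1.24 | shift [11.66 20.29  0.06] turn -8.72 w 11.8 F 30.0
```

{"api": "move_arm", "payload": {
  "steps": [
    [[0.27, 0.47, 0], 0, 1],
    [[0.54, 0.94, 0], 0, 1],
    [[0.54, 0.94, 0], 0, 1],
    [[0.54, 0.94, 0], 0, 1],
    [[0.54, 0.94, 0], 0, 1],
    [[0.54, 0.94, 0], 0, 1],
    [[0.54, 0.94, 0], 0, 1],
    [[0.54, 0.94, 0], 0, 1],
    [[0.54, 0.94, 0], 0, 1],
    [[0.54, 0.94, 0], 0, 1],
    [[0.54, 0.94, 0], 0, 1],
    [[0.54, 0.94, 0], 0, 1],
    [[0.54, 0.94, 0], 0, 1],
    [[0.54, 0.94, 0], 0, 1],
    [[0.54, 0.94, 0], 0, 1],
    [[0.54, 0.94, 0], 0, 1],
    [[0.54, 0.94, 0], 0, 1],
    [[0.54, 0.94, 0], 0, 1],
    [[0.54, 0.94, 0], 0, 1],
    [[0.54, 0.94, 0], 0, 1]
  ]
}}

```text
t: 24.45
ee_pos: [589.0, 284.4, 129.6]
orientation: [-1.267, -2.872, 0.004]
ft_force: [0.3, -0.4, 0.3]
width: 12.1
grasp_force: 30.0
```

{"api": "move_arm", "payload": {
  "steps": [
    [[0.54, 0.94, 0], 0, 1],
    [[0.54, 0.94, 0], 0, 1],
    [[0.05, 0.08, 0], 0, 1],
    [[0, 0, 0], -0.97, 1],
    [[0, 0, 0], -0.97, 1],
    [[0, 0, 0], -0.97, 1],
    [[0, 0, 0], -0.97, 1],
    [[0, 0, 0], -0.97, 1],
    [[0, 0, 0], -0.97, 1],
    [[0, 0, 0], -0.97, 1],
    [[0, 0, 0], -0.97, 1],
    [[0, 0, 0], -0.96, 1],
    [[0, 0, 0], 0, 1],
    [[0, 0, 0], 0, 1],
    [[0, 0, 0], 0, 1]
  ]
}}

```text
t: 25.7
ee_pos: [606.5, 336.9, 130.9]
orientation: [-0.114, -3.138, 0.001]
ft_force: [-0.2, -0.4, -0.8]
width: 11.9
grasp_force: 30.0
```

```bash
python3 plan.py 606.5 337.9 17 86; python3 - <<'E'
from h import *
w=cam("wrist");im=w["im"][...,::-1].copy()
for th,p in(("tray_red",[574.6,340,-.07]),):
    k,_=cv2.findContours(render(w,th,p,S=1),0,1); cv2.drawContours(im,k,-1,(255,0,255),1)
cv2.imwrite("pics/w6.png",im)
E
```

```text
t 25.70 tcp [606.5 336.9 130.9] phi 85.8 tilt 0.002 q6 -1.01 | shift [-0.    0.04  4.55] turn -0.03 w 11.9 F 30.0
```

View pics/w6.png

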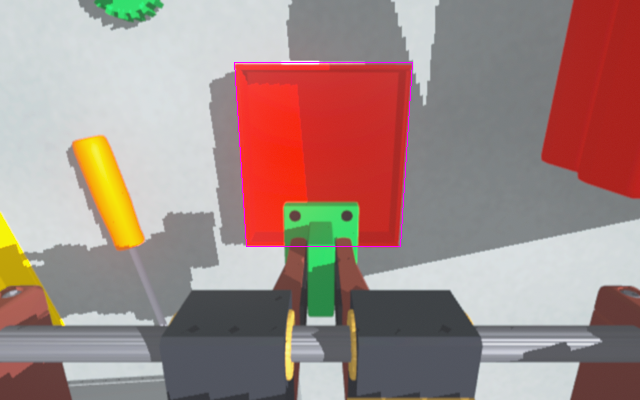

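{"api": "move_arm", "payload": {
  "steps": [
    [[0, 0.03, 0.5], 0, 1],
    [[0, 0, 0.9], 0, 1],
    [[0, 0, 0.9], 0, 1],
    [[0, 0, 0.9], 0, 1],
    [[0, 0, 0.6], 0, 1],
    [[0, 0, 0.4], 0, 1],
    [[0, 0, 0.25], 0, 1],
    [[0, 0, 0.1], 0, 1],
    [[0, 0, 0.04], 0, 1],
    [[0, 0, 0], 0, 1],
    [[0, 0, 0], 0, 1],
    [[0, 0, 0], 0, 1]
  ]
}}

```text
t: 26.75
ee_pos: [607.7, 338.5, 18.2]
orientation: [0.11, 3.138, 0.001]
ft_force: [0.1, -0.4, -0.4]
width: 12.1
grasp_force: 30.0
```

{"api": "move_arm", "payload": {
  "steps": [
    [[0, 0, 0.05], 0, 1],
    [[0, 0, 0], 0, 1],
    [[0, 0, 0], 0, 0.5],
    [[0, 0, 0], 0, 0.5],
    [[0, 0, 0], 0, 0.5],
    [[0, 0, 0], 0, 0.5],
    [[0, 0, 0], 0, 0.5],
    [[0, 0, 0], 0, 0.5],
    [[0, 0, -0.4], 0, 0.5],
    [[0, 0, -0.9], 0, 0.5],
    [[0, 0, -1], 0, 0],
    [[0, 0, -1], 0, 0],
    [[0, 0, -1], 0, 0],
    [[0, 0, -0.6], 0, 0],
    [[0, 0, -0.3], 0, 0],
    [[0, 0, 0], 0, 0],
    [[0, 0, 0], 0, 0],
    [[0, 0, 0], 0, 0]
  ]
}}

```text
t: 28.25
ee_pos: [606.2, 337.7, 144.3]
orientation: [-0.11, -3.138, 0.002]
ft_force: [0.3, 0.8, -0.1]
width: 87.4
grasp_force: 0.0
```

```bash
python3 look.py bracket 607 338 -0.07; python3 plan.py 434.5 208.5 150 86
```

```text
[(0.87, [324.0, 190.0, 44.0, 66.0])]
bracket [ 6.0755e+02  3.3781e+02 -6.0000e-02] 0.974
t 28.35 tcp [606.2 337.7 144.1] phi 86.0 tilt 0.003 q6 -1.01 | shift [-0.05  0.01 -0.24] turn 0.00 w 87.7 F 0.0
t 28.35 tcp [606.2 337.7 144.1] phi 86.0 tilt 0.003 q6 -1.01 | shift [ 6.49 -5.64 -0.21] turn -0.00 w 87.7 F 0.0
```

Bracket placed. Now the gear.

{"api": "move_arm", "payload": {
  "steps": [
    [[0.35, -0.3, 0], 0, 0],
    [[0.82, -0.71, 0], 0, 0],
    [[0.82, -0.71, 0], 0, 0],
    [[0.82, -0.71, 0], 0, 0],
    [[0.82, -0.71, 0], 0, 0],
    [[0.82, -0.71, 0], 0, 0],
    [[0.82, -0.71, 0], 0, 0],
    [[0.82, -0.71, 0], 0, 0],
    [[0.4, -0.37, 0], 0, 0],
    [[0, 0, 0], 0, 0],
    [[0, 0, 0], 0, 0],
    [[0, 0, 0], 0, 0]
  ]
}}

```text
t: 29.35
ee_pos: [436.5, 209.6, 145.9]
orientation: [0.11, 3.139, 0.001]
ft_force: [-0.1, 0.6, -0.7]
width: 87.7
grasp_force: 0.0
```

```bash
python3 look.py gear 434.5 208.5 0 w7;python3 plan.py 434.5 208.5 17 86
```

```text
[(0.9, [317.0, 190.0, 66.0, 63.0]), (0.25, [178.0, 178.0, 59.0, 55.0])]
gear [4.3685e+02 2.0801e+02 3.0000e-02] 0.913
t 29.45 tcp [436.5 209.7 145.9] phi 86.0 tilt 0.001 q6 -1.08 | shift [-0.02 -0.07 -0.17] turn 0.00 w 87.9 F 0.0
t 29.45 tcp [436.5 209.7 145.9] phi 86.0 tilt 0.001 q6 -1.08 | shift [ 0.08 -0.06  5.15] turn -0.00 w 87.9 F 0.0
```

View pics/w7.png

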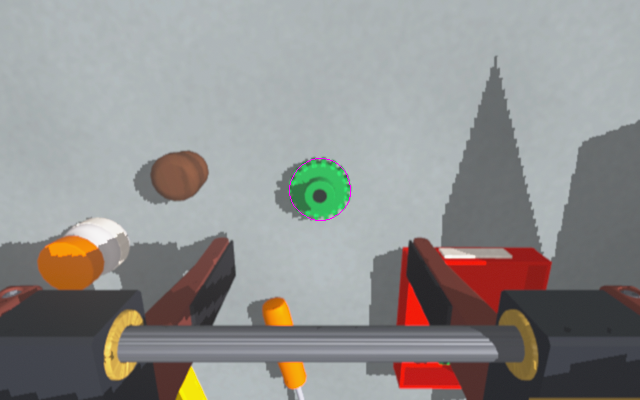

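{"api": "move_arm", "payload": {
  "steps": [
    [[0, -0.04, 0.5], 0, 0.2],
    [[0, 0, 0.9], 0, 0.2],
    [[0, 0, 0.9], 0, 0.2],
    [[0, 0, 0.9], 0, 0.2],
    [[0, 0, 0.9], 0, 0.2],
    [[0, 0, 0.6], 0, 0.2],
    [[0, 0, 0.3], 0, 0.2],
    [[0, 0, 0.1], 0, 0.2],
    [[0, 0, 0], 0, 0.2],
    [[0, 0, 0], 0, 0.2],
    [[0, 0, 0], 0, 0.2]
  ]
}}

```text
t: 30.37
ee_pos: [436.0, 208.3, 19.3]
orientation: [0.11, 3.138, 0.001]
ft_force: [0.3, -0.6, 0.5]
width: 70.3
grasp_force: 0.0
```

{"api": "move_arm", "payload": {
  "steps": [
    [[0, 0, 0.08], 0, 0.2],
    [[0, 0, 0], 0, 1],
    [[0, 0, 0], 0, 1],
    [[0, 0, 0], 0, 1],
    [[0, 0, 0], 0, 1],
    [[0, 0, 0], 0, 1],
    [[0, 0, 0], 0, 1],
    [[0, 0, 0], 0, 1],
    [[0, 0, 0], 0, 1],
    [[0, 0, 0], 0, 1],
    [[0, 0, 0], 0, 1],
    [[0, 0, -0.3], 0, 1],
    [[0, 0, -0.8], 0, 1],
    [[0, 0, -1], 0, 1],
    [[0, 0, -1], 0, 1],
    [[0, 0, -1], 0, 1],
    [[0, 0, -0.5], 0, 1],
    [[0, 0, 0], 0, 1],
    [[0, 0, 0], 0, 1],
    [[0, 0, 0], 0, 1]
  ]
}}

```text
t: 32.03
ee_pos: [434.6, 207.7, 130.8]
orientation: [-0.11, -3.139, 0.001]
ft_force: [-0.5, -0.0, -0.6]
width: 25.3
grasp_force: 30.0
```

```bash
python3 plan.py 542.7 342.2 130 86
```

```text
t 32.03 tcp [434.6 207.7 130.8] phi 86.0 tilt 0.001 q6 -1.08 | shift [-3.93  5.67  0.03] turn -0.00 w 25.3 F 30.0
```

{"api": "move_arm", "payload": {
  "steps": [
    [[-0.25, 0.35, 0], 0, 1],
    [[-0.6, 0.87, 0], 0, 1],
    [[-0.6, 0.87, 0], 0, 1],
    [[-0.6, 0.87, 0], 0, 1],
    [[-0.6, 0.87, 0], 0, 1],
    [[-0.6, 0.87, 0], 0, 1],
    [[-0.6, 0.87, 0], 0, 1],
    [[-0.08, 0.1, 0], 0, 1],
    [[0, 0, 0], 0, 1],
    [[0, 0, 0], 0, 1],
    [[0, 0, 0.5], 0, 1],
    [[0, 0, 0.9], 0, 1],
    [[0, 0, 0.9], 0, 1],
    [[0, 0, 0.8], 0, 1],
    [[0, 0, 0.6], 0, 1],
    [[0, 0, 0.4], 0, 1],
    [[0, 0, 0.2], 0, 1],
    [[0, 0, 0], 0, 1],
    [[0, 0, 0], 0, 1],
    [[0, 0, 0], 0, 1]
  ]
}}

```text
t: 33.7
ee_pos: [543.9, 342.8, 24.9]
orientation: [0.11, 3.138, 0.001]
ft_force: [0.6, -0.2, -0.0]
width: 25.3
grasp_force: 30.0
```

{"api": "move_arm", "payload": {
  "steps": [
    [[0, 0, 0.08], 0, 1],
    [[0, 0, 0.06], 0, 1],
    [[0, 0, 0], 0, 1],
    [[0, 0, 0], 0, 1]
  ]
}}

```text
t: 34.03
ee_pos: [543.3, 342.5, 20.6]
orientation: [0.11, 3.139, 0.0]
ft_force: [0.3, -0.4, -0.6]
width: 25.3
grasp_force: 30.0
```

{"api": "move_arm", "payload": {
  "steps": [
    [[0, 0, 0], 0, 0.4],
    [[0, 0, 0], 0, 0.4],
    [[0, 0, 0], 0, 0.4],
    [[0, 0, 0], 0, 0.4],
    [[0, 0, 0], 0, 0.4],
    [[0, 0, 0], 0, 0.4],
    [[0, 0, -0.4], 0, 0.4],
    [[0, 0, -0.9], 0, 0.4],
    [[0, 0, -1], 0, 0],
    [[0, 0, -1], 0, 0],
    [[0, 0, -1], 0, 0],
    [[0, 0, -0.6], 0, 0],
    [[0, 0, -0.2], 0, 0],
    [[0, 0, 0], 0, 0],
    [[0, 0, 0], 0, 0],
    [[0, 0, 0], 0, 0]
  ]
}}

```text
t: 35.37
ee_pos: [542.5, 342.0, 146.7]
orientation: [-0.11, -3.138, 0.002]
ft_force: [0.6, -0.1, -0.5]
width: 88.0
grasp_force: 0.0
```

```bash
python3 look.py gear 543 342 -0.07 w8; python3 plan.py 411 93.2 150 86
```

```text
[(0.77, [322.0, 194.0, 63.0, 64.0])]
gear [ 5.4621e+02  3.4150e+02 -5.0000e-02] 0.942
t 35.47 tcp [542.5 342.  146.5] phi 86.0 tilt 0.002 q6 -0.96 | shift [-0.15 -0.01 -0.14] turn 0.00 w 87.9 F 0.0
t 35.47 tcp [542.5 342.  146.5] phi 86.0 tilt 0.002 q6 -0.96 | shift [  4.55 -10.3   -0.12] turn -0.00 w 87.9 F 0.0
```

View pics/w8.png

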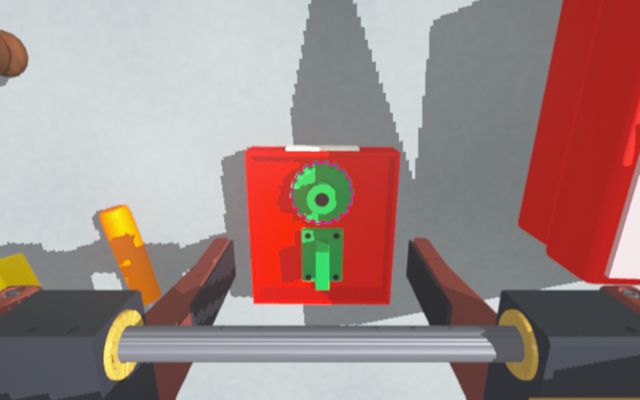

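Gear (322,192) and bracket (322,257) both lie flat and apart in the red tray. Now the knob.

{"api": "move_arm", "payload": {
  "steps": [
    [[0.2, -0.5, 0], 0, 0],
    [[0.4, -0.9, 0], 0, 0],
    [[0.4, -0.9, 0], 0, 0],
    [[0.4, -0.9, 0], 0, 0],
    [[0.4, -0.9, 0], 0, 0],
    [[0.4, -0.9, 0], 0, 0],
    [[0.4, -0.9, 0], 0, 0],
    [[0.4, -0.9, 0], 0, 0],
    [[0.4, -0.9, 0], 0, 0],
    [[0.4, -0.9, 0], 0, 0],
    [[0.4, -0.9, 0], 0, 0],
    [[0.35, -0.8, 0], 0, 0],
    [[0, 0, 0], 0, 0],
    [[0, 0, 0], 0, 0],
    [[0, 0, 0], 0, 0]
  ]
}}

```text
t: 36.72
ee_pos: [412.4, 93.9, 147.8]
orientation: [0.111, 3.139, 0.0]
ft_force: [-0.2, -0.7, -0.8]
width: 87.8
grasp_force: 0.0
```

```bash
python3 look.py knob 411 93.2 0 w9;python3 plan.py 411 93.2 8 86
```

```text
[(0.87, [319.0, 195.0, 50.0, 47.0])]
knob [4.1279e+02 9.2960e+01 1.3000e-01] 0.928
t 36.82 tcp [412.5  94.3 147.9] phi 86.0 tilt 0.001 q6 -1.30 | shift [-0.02 -0.05 -0.08] turn 0.00 w 87.7 F 0.0
t 36.82 tcp [412.5  94.3 147.9] phi 86.0 tilt 0.001 q6 -1.30 | shift [ 0.06 -0.05  5.6 ] turn 0.00 w 87.7 F 0.0
```

View pics/w9.png

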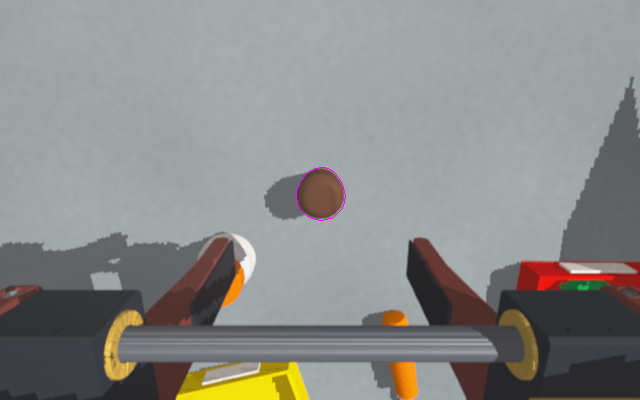

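{"api": "move_arm", "payload": {
  "steps": [
    [[0, -0.03, 0.5], 0, 0.2],
    [[0, 0, 0.9], 0, 0.2],
    [[0, 0, 0.9], 0, 0.2],
    [[0, 0, 0.9], 0, 0.2],
    [[0, 0, 0.9], 0, 0.2],
    [[0, 0, 0.7], 0, 0.2],
    [[0, 0, 0.5], 0, 0.2],
    [[0, 0, 0.28], 0, 0.2],
    [[0, 0, 0], 0, 0.2],
    [[0, 0, 0], 0, 0.2],
    [[0, 0, 0], 0, 1],
    [[0, 0, 0], 0, 1],
    [[0, 0, 0], 0, 1],
    [[0, 0, 0], 0, 1],
    [[0, 0, 0], 0, 1],
    [[0, 0, 0], 0, 1],
    [[0, 0, 0], 0, 1],
    [[0, 0, 0], 0, 1],
    [[0, 0, 0], 0, 1]
  ]
}}

```text
t: 38.4
ee_pos: [411.9, 92.9, 8.8]
orientation: [0.11, 3.139, 0.0]
ft_force: [-1.4, 0.4, 6.8]
width: 38.3
grasp_force: 30.0
```

{"api": "move_arm", "payload": {
  "steps": [
    [[0, 0, -0.3], 0, 1],
    [[0, 0, -0.8], 0, 1],
    [[0, 0, -1], 0, 1],
    [[0, 0, -1], 0, 1],
    [[0, 0, -1], 0, 1],
    [[0, 0, -0.8], 0, 1],
    [[0, 0, 0], 0, 1],
    [[0, 0, 0], 0, 1],
    [[0, 0, 0], 0, 1]
  ]
}}

```text
t: 39.15
ee_pos: [411.1, 92.7, 130.5]
orientation: [-0.11, -3.139, 0.0]
ft_force: [-0.1, 0.6, -0.5]
width: 38.5
grasp_force: 30.0
```

```bash
python3 plan.py 666 2.8 130 101.8
```

```text
t 39.15 tcp [411.1  92.7 130.5] phi 86.0 tilt 0.001 q6 -1.31 | shift [-1.043e+01 -2.870e+00  1.000e-02] turn -3.17 w 38.5 F 30.0
```

{"api": "move_arm", "payload": {
  "steps": [
    [[-0.45, -0.12, 0], 0, 1],
    [[-0.95, -0.26, 0], 0, 1],
    [[-0.95, -0.26, 0], 0, 1],
    [[-0.95, -0.26, 0], 0, 1],
    [[-0.95, -0.26, 0], 0, 1],
    [[-0.95, -0.26, 0], 0, 1],
    [[-0.95, -0.26, 0], 0, 1],
    [[-0.95, -0.26, 0], 0, 1],
    [[-0.95, -0.26, 0], 0, 1],
    [[-0.95, -0.26, 0], 0, 1],
    [[-0.95, -0.26, 0], 0, 1],
    [[-0.48, -0.15, 0], 0, 1],
    [[0, 0, 0], -0.8, 1],
    [[0, 0, 0], -0.8, 1],
    [[0, 0, 0], -0.8, 1],
    [[0, 0, 0], -0.8, 1],
    [[0, 0, 0], 0, 1],
    [[0, 0, 0], 0, 1],
    [[0, 0, 0], 0, 1]
  ]
}}

```text
t: 40.73
ee_pos: [666.5, 2.7, 129.7]
orientation: [0.324, -3.123, -0.0]
ft_force: [-0.3, -0.1, -0.3]
width: 38.5
grasp_force: 30.0
```

{"api": "move_arm", "payload": {
  "steps": [
    [[0, 0, 0.5], 0, 1],
    [[0, 0, 0.9], 0, 1],
    [[0, 0, 0.9], 0, 1],
    [[0, 0, 0.9], 0, 1],
    [[0, 0, 0.6], 0, 1],
    [[0, 0, 0.5], 0, 1],
    [[0, 0, 0.3], 0, 1],
    [[0, 0, 0.05], 0, 1],
    [[0, 0, 0], 0, 1],
    [[0, 0, 0], 0, 1],
    [[0, 0, 0], 0, 1]
  ]
}}

```text
t: 41.65
ee_pos: [667.5, 3.0, 15.8]
orientation: [-0.328, 3.123, -0.0]
ft_force: [-0.1, -0.1, -0.3]
width: 38.6
grasp_force: 30.0
```

Grasped at about 8.5, so 12.5 is the floor: go down 3 mm more.

{"api": "move_arm", "payload": {
  "steps": [
    [[0, 0, 0.06], 0, 1],
    [[0, 0, 0.06], 0, 1],
    [[0, 0, 0], 0, 1],
    [[0, 0, 0], 0, 1]
  ]
}}

```text
t: 41.98
ee_pos: [667.4, 2.9, 12.9]
orientation: [-0.327, 3.123, -0.0]
ft_force: [-1.5, -0.4, 6.6]
width: 38.7
grasp_force: 30.0
```

{"api": "move_arm", "payload": {
  "steps": [
    [[0, 0, 0], 0, 0.3],
    [[0, 0, 0], 0, 0.3],
    [[0, 0, 0], 0, 0.3],
    [[0, 0, 0], 0, 0.3],
    [[0, 0, 0], 0, 0.3],
    [[0, 0, 0], 0, 0.3],
    [[0, 0, -0.4], 0, 0.3],
    [[0, 0, -0.9], 0, 0.3],
    [[0, 0, -1], 0, 0],
    [[0, 0, -1], 0, 0],
    [[0, 0, -1], 0, 0],
    [[0, 0, -1], 0, 0],
    [[0, 0, -0.4], 0, 0],
    [[0, 0, 0], 0, 0],
    [[0, 0, 0], 0, 0],
    [[0, 0, 0], 0, 0]
  ]
}}

```text
t: 43.32
ee_pos: [665.6, 2.9, 152.7]
orientation: [0.327, -3.122, -0.0]
ft_force: [-0.9, 0.8, -0.4]
width: 87.9
grasp_force: 0.0
```

```bash
python3 look.py knob 667 3 0 w10; python3 - <<'E'
from h import *
C=cam("scene"); T=dict(tray_blue=[577.3,-337.6,.06],tray_red=[574.6,340.2,-.07],tray_yellow=[666.8,2.9,.2])
cv2.imwrite("pics/s9.png",cv2.resize(C["im"][100:350,100:560,::-1],None,fx=1.7,fy=1.7,interpolation=2))
t=cam("top")
for c in(C,t):
  for th,p0,z,tr in(("tape",(340.5,-272),0,0),("jar",(471,2),0,0),("nut",(610,-336),4,"tray_blue"),("bush",(546,-340),4,"tray_blue"),("gear",(544,342),4,"tray_red"),("bracket",(607,338),4,"tray_red"),("knob",(667,3),4,"tray_yellow")):
    d=cams.cut_out(c["n"],th)
    if not d: print(c["n"],th,"none");continue
    p,s=fit([(c,d[0]["pixels"])],th,p0,z); r=p[:2]
    if tr: q=T[tr]; co,si=np.cos(q[2]),np.sin(q[2]); r=np.array([[co,si],[-si,co]])@(p[:2]-q[:2])
    print(c["n"],th,round(d[0]["p"],2),np.round(p,1),round(s,3),np.round(r,1))
E
```

```text
[(0.67, [320.0, 197.0, 51.0, 52.0])]
knob [6.6933e+02 2.6900e+00 2.0000e-02] 0.971
t 43.42 tcp [665.6   3.  152.3] phi 102.0 tilt 0.003 q6 -1.79 | shift [-0.14 -0.04  0.09] turn 0.00 w 88.1 F 0.0
scene tape 0.96 [ 3.419e+02 -2.718e+02  1.000e-01] 0.833 [ 341.9 -271.8]
scene jar none
scene nut 0.72 [ 6.091e+02 -3.363e+02  5.000e-01] 0.919 [31.8 -0.6]
scene bush 0.81 [ 5.456e+02 -3.406e+02  1.000e-01] 0.949 [-31.8  -1.1]
scene gear 0.56 [5.419e+02 3.435e+02 1.000e-01] 0.888 [-32.8   1. ]
scene bracket none
scene knob 0.7 [ 6.675e+02  3.700e+00 -1.000e-01] 0.93 [0.9 0.7]
top tape 0.77 [ 3.401e+02 -2.726e+02  2.000e-01] 0.674 [ 340.1 -272.6]
top jar none
top nut 0.57 [ 6.083e+02 -3.363e+02  6.000e-01] 0.953 [31.  -0.6]
top bush 0.92 [ 5.417e+02 -3.411e+02  1.000e-01] 0.945 [-35.8  -1.4]
top gear 0.97 [5.43e+02 3.41e+02 2.00e-01] 0.909 [-31.6  -1.4]
top bracket 0.84 [ 6.043e+02  3.379e+02 -1.000e-01] 0.903 [29.8 -0.2]
top knob none
```

View pics/w10.png

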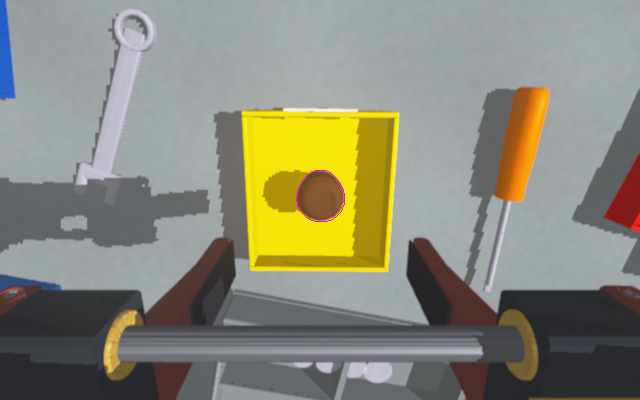

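View pics/s9.png

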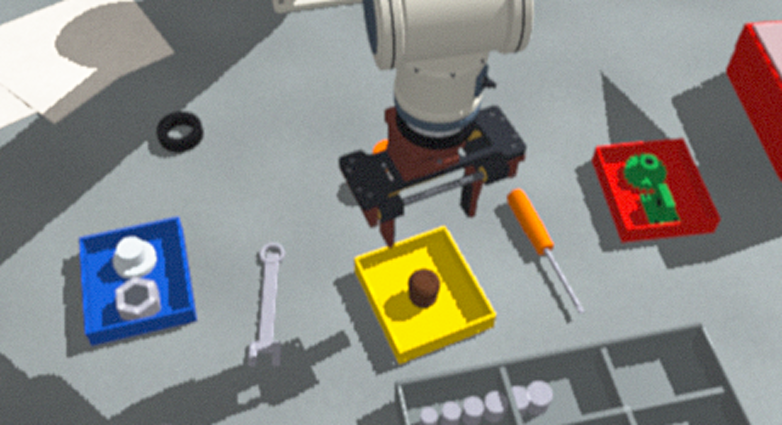

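All five parts lie flat and apart in the right trays: nut (137,297) and bush (133,257) in blue, gear and bracket (650,190) in red, knob (423,287) in yellow. The tape has not moved, the arm hides most of the jar, and the gripper is clear of everything.

```bash
python3 -c "
from workcell import ctrl
print(ctrl.close_job())"
```

```text
the job is handed in; nothing more can be done
None
```

I handed the job in at about 44 s: nut and bush are in the blue tray, gear and bracket in the red and knob in the yellow, all upright and flat; the tape measured unmoved, and the arm never touched the jar as far as I could tell, though it hid the jar in the last pictures; no verdict came back.

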